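# Slide the lapping plate home on the sharpening stone

### The arm

A 6-joint arm with a two-finger parallel gripper is mounted at the origin on a cart in front of the work surface, level with it; the furniture and walls round the work are solid. World frame = base frame: x ahead of the robot, y to its left, z up, the work surface at z = 0. Lengths are in m, angles in rad, forces in N, time in s.
With the tool pointing down it reaches from about 0.325 to 1 m from the base axis. Payload 5.1 kg.
Tool frame: the origin (TCP) lies at the very end of the fingers, on their centre line; the grasp point (between the pads) lies 19 mm behind it; z points along the fingers, y is the line along which they close (so a half turn about z gives the same grasp; the last joint's range is limited). The gripper opens to 85 mm and grips with 20 to 120 N. Pads are 22 mm wide; open, the fingers measure 114 mm over their backs; the gripper's body (76 mm by 85 mm) begins 54 mm behind the grasp point. The pads swing forward as they close: fully open they stand 13 mm farther back than shut.
Start: joints at [-1.392, 0.124, 1.65, -0, 1.367, -0.083], TCP at [0.168, -0.628, 0.231] pointing down, gripper open.
Joint ranges: [-2.61, 2.61], [-1.02, 2.33], [0.03, 2.71], [-1.35, 4.49], [0.32, 2.68], [-2.91, 2.91]. Speed limits (rad/s): [2.57, 2.57, 3.14, 3.14, 3.14, 3.14].

### API

Orientations are given as a rotation vector (axis times angle).
In Python, from plant import robot gives the robot as it stands.
- The arm moves only by the tool send_rows, never from a script. Its argument "deltas" is text: rows parted by semicolons, each of 5 numbers parted by spaces: the gripper's target within -1 to 1 (shut at 1, half-way at 0, fully open at -1), then the shift along the tool's x, y, z normalised to -1 to 1, where 1 is 0.12 m, then the turn about the tool's z normalised to -1 to 1, where 1 is 90 degrees. In form: fingers dx dy dz twist; .... A call has 1 to 10 rows; each row is the pose to reach, as a shift and turn from the pose commanded when the call began, along the tool's axes at that moment; what a row does not reach only later rows make up. A row lasts 1/12 s, in which the tool goes at most 41.7 mm and 7.16 degrees, less where a joint would pass 70% of its speed; a pose out of reach is approached as far as the arm can. A call with a number of a shift or a turn outside -1 to 1 is refused whole. A call with a gripper value outside its range is refused whole. The fingers move at their own pace and stop on an object; "force" is the grip in N (left out, the last holds). Time passes only in rows, so rows that repeat a pose let the fingers close. It gives the time, the measured TCP pose, the force, the opening and the grip force at its end, in the units of the state.
- robot.get_obs(): the state, without advancing time (a new reading comes with each control period).
- robot.read_camera(name): name is "side" or "top"; returns the picture (480x640x3 uint8, red, green, blue); there is no depth.
- robot.camera_model(name): a dict with "intrinsics" (3x3 intrinsics, pixels), "dist_coeffs" ([k1, k2, p1, p2, k3] as OpenCV has them; the pictures are not rectified), "origin" and "orientation" of the camera in the world. Camera axes: x right, y down, z forward; pixel columns grow to the right and rows downward; lengths in m; the calibration is good to about 2 mm. A picture is of the moment at which its call begins. camera_model takes no time and is no camera call.
- robot.job_done(): hands the job in; it is judged then, once.
The state is a dict: "time": time; "joints": joint angles; "dq": joint speeds; "joint_efforts": joint torques, N m; "tool_pos": TCP position; "orientation": TCP orientation; "wrist_force": force on the tool from outside, world axes, zero at the start; "ft_torque": the same for the moment, N m; "opening": finger opening in m; "finger_force": force on a finger pad.
Only numpy, scipy, OpenCV 4.12 (cv2) and the standard library are available. Lean on these libraries where they do the work, as an engineer would, in place of code of your own. Each camera call takes 0.05 s, during which the arm holds its last target. There are 200 camera calls.

### The job

Put the long dark steel lapping plate, the one that matches the sharpening stone in its wooden holder, face to face with the stone: hold it by its wooden grip and set it flat on one end of the stone, in line with it, so that about half its length overlaps. Then slide it lengthways, flat and without lifting it off the stone, until the two faces cover each other fully, ends and sides flush, and let go (do not lower it straight onto the whole face). Leave the short plate where it is.

Things in the scene. Friction and masses are not known exactly. Their poses are not given: they have to be found in the camera images.
- long_plate_grip (a point): loose dark steel lapping plate 140 x 56 x 10 mm, flat on the table; on top, centred along it, a wooden grip bar 90 mm long, 20 wide, 42 high (top 52 mm above the plate's underside). The point is inside the bar on its centre line, 36 mm above the plate's underside; grasp here across the 20 mm. x along the plate, y across, z up. The long plate, to be used; about 0.35 kg.
- stone_face (a point): the middle of the flat upper face of the grey sharpening stone, 40 mm above the table. The face is 140 mm long (x) by 56 mm wide (y), z up; it looks the same turned end for end. The stone stands 9 mm proud of the low cleats at its ends, in a wooden holder 190 x 76 mm fixed to the table.
- short_plate_grip (a point): loose dark steel lapping plate 80 x 56 x 10 mm, flat on the table; on top, centred along it, a wooden grip bar 50 mm long, 20 wide, 42 high (top 52 mm above the plate's underside). The point is inside the bar on its centre line, 36 mm above the plate's underside; grasp here across the 20 mm. x along the plate, y across, z up. The short plate, to be left alone.
Things that resemble listed ones, but are neither listed nor needed, are in the scene too. Leave any yellow look-alike of the part that bears long_plate_grip alone.

How it is judged:
On the way:
1. the long plate rests flat on one end of the stone, in line with it, its middle 35 to 105 mm short of the stone's middle (z of long_plate_grip in the frame of stone_face between 0.031 and 0.041 m and angle between long_plate_grip's own z axis and vertical below 0.09 rad and angle between the x axis of long_plate_grip and the x axis of stone_face, either way round below 0.175 rad and y of long_plate_grip in the frame of stone_face between -0.02 and 0.02 m and (x of long_plate_grip in the frame of stone_face between 0.035 and 0.105 m or x of long_plate_grip in the frame of stone_face between -0.105 and -0.035 m) and contact force between long_plate and stone_holder above 0.3 N), for 0.1 s.
At the end, for the whole second after the job is handed in: The long plate lies at rest, flat on the stone and released, its middle within 12 mm of the stone's middle lengthways and crossways, in line with it to 10 degrees; the short plate is within 30 mm of where it was (z of long_plate_grip in the frame of stone_face between 0.031 and 0.041 m and angle between long_plate_grip's own z axis and vertical below 0.09 rad and angle between the x axis of long_plate_grip and the x axis of stone_face, either way round below 0.175 rad and x of long_plate_grip in the frame of stone_face between -0.012 and 0.012 m and y of long_plate_grip in the frame of stone_face between -0.012 and 0.012 m and contact force between long_plate and stone_holder above 0.3 N and linear speed of long_plate below 0.02 m/s and distance of short_plate_grip from where it was at the start of the episode below 0.03 m); the robot touches nothing.
It fails at once if the long plate is lowered onto or lifted off the stone's whole face instead of slid (its middle within 25 mm of the stone's, its underside 12 to 80 mm above the face) (horizontal distance between long_plate_grip and stone_face below 0.025 m and z of long_plate_grip in the frame of stone_face between 0.048 and 0.116 m).
It fails at once if the short plate is moved by more than 30 mm (distance of short_plate_grip from where it was at the start of the episode above 0.03 m).
It also fails if it takes over 35 s, if anything falls off the work surface, if the arm or the gripper's body presses on something with over 40 N, if the wrist force passes 120 N, or if a joint passes its speed limit or range.

## Working session

There is one attempt and no reset: what is moved stays moved. The work goes in short steps, Python scripts to look and compute and a tool call to move; the robot and the scene stay as the last step left them, time stands still between calls to the robot, and variables do not carry over. Pictures are saved under pics/ and viewed, at most 10 in all, crops included, and the job is handed in when it is done.

Besides the shell and the picture viewer there is one more tool, called after "Emit:" in YAML: its name, and indented under it one key for each argument. send_rows: Moves the arm, as the interface text tells. Scaled input: -1 to 1 covers 0.12 m each way for a shift and 90 degrees each way for a turn. Its arguments: {"type":"object","properties":{"deltas":{"type":"string"},"force":{"type":"number"}},"required":["deltas"]}

```bash
mkdir -p pics; python3 - <<'E'
from plant import robot
import cv2
for n in("top","side"):
    im=robot.read_camera(n); cv2.imwrite(f"pics/{n}0.png",im[:,:,::-1])
    print(n,robot.camera_model(n))
print(robot.get_obs())
E
```

```text
top {'intrinsics': array([[576.04027901,   0.        , 319.13503754],
       [  0.        , 576.04027901, 239.41243446],
       [  0.        ,   0.        ,   1.        ]]), 'dist_coeffs': array([-0.14517775,  0.        ,  0.        ,  0.        ,  0.        ]), 'origin': array([ 0.41907549, -0.01533687,  1.32619979]), 'orientation': array([-2.19882556,  2.14126035, -0.09465213])}
side {'intrinsics': array([[467.40891039,   0.        , 323.92177275],
       [  0.        , 467.40891039, 236.99941452],
       [  0.        ,   0.        ,   1.        ]]), 'dist_coeffs': array([-0.0596807,  0.       ,  0.       ,  0.       ,  0.       ]), 'origin': array([0.06631248, 0.70130286, 0.58559776]), 'orientation': array([-0.7604847 ,  2.42185032, -1.34698799])}
{'time': 0.1, 'joints': array([-1.39158028e+00,  1.24462157e-01,  1.65155503e+00, -3.48310318e-08,
        1.36750177e+00, -8.26056987e-02]), 'dq': array([ 0.00153491, -0.00041298, -0.00384697, -0.00201299, -0.00155932,
       -0.00018603]), 'joint_efforts': array([-1.71023144e-04, -4.24931395e+01, -3.66653395e+01, -1.29304472e-04,
        3.98041913e-03, -4.75247489e-06]), 'tool_pos': array([ 0.1681147 , -0.62730426,  0.23015113]), 'orientation': array([-3.11280371e+00, -4.09843792e-01,  1.46070334e-04]), 'wrist_force': array([0.13299479, 0.43712684, 0.30181742]), 'ft_torque': array([0.01915624, 0.02549971, 0.00986957]), 'finger_force': 0.0, 'opening': 0.08564849358702525}
```

View pics/top0.png

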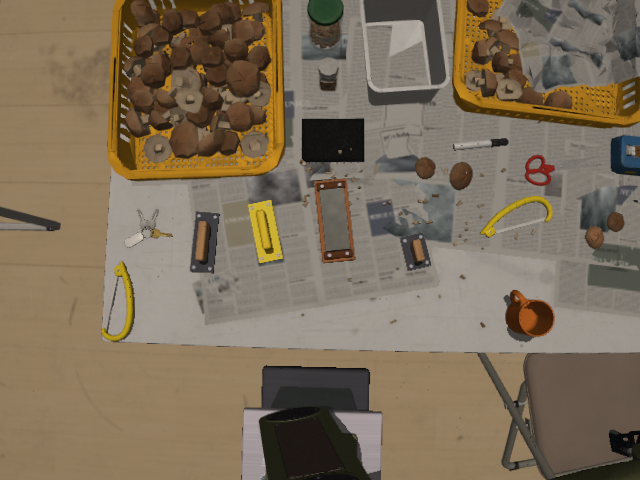

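View pics/side0.png

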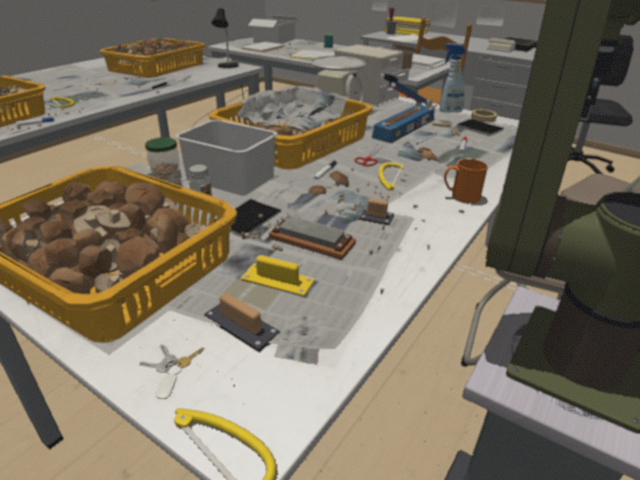

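The top view shows the long dark plate at about (204,242), the yellow decoy at (265,232), the stone at (336,220) and the short plate at (416,252). The side view shows the same layout. Next I measure with masks.

```bash
cat > h.py <<'E'
from plant import robot
import cv2, numpy as np
from scipy.spatial.transform import Rotation as R
def ray(n,px,z):
    c=robot.camera_model(n)
    p=cv2.undistortPoints(np.array(px,float).reshape(-1,1,2),c["intrinsics"],c["dist_coeffs"])[:,0]
    d=np.c_[p,np.ones(len(p))]@R.from_rotvec(c["orientation"]).as_matrix().T
    o=np.array(c["origin"]); return o+d*((z-o[2])/d[:,2])[:,None]
def proj(n,P):
    c=robot.camera_model(n); Rm=R.from_rotvec(c["orientation"]).as_matrix().T
    return cv2.projectPoints(np.array(P,float).reshape(-1,3),cv2.Rodrigues(Rm)[0],-Rm@c["origin"],c["intrinsics"],c["dist_coeffs"])[0][:,0]
def rect(n,mask,z,minA=60):
    out=[]
    for c in cv2.findContours(mask.astype(np.uint8),cv2.RETR_EXTERNAL,cv2.CHAIN_APPROX_NONE)[0]:
        if cv2.contourArea(c)<minA: continue
        w=ray(n,c[:,0,:],z)[:,:2].astype(np.float32)
        (cx,cy),(a,b),t=cv2.minAreaRect(w)
        if a<b: a,b,t=b,a,t+90
        out.append((np.round([cx,cy,a,b],4),round((t+90)%180-90,1),np.round(c[:,0].mean(0))))
    return out
E
python3 - <<'E'
from h import *
im=robot.read_camera("top"); hsv=cv2.cvtColor(im,cv2.COLOR_RGB2HSV); H,S,V=[hsv[...,i].astype(int) for i in range(3)]
def roi(m,x0,x1,y0,y1):
    o=np.zeros_like(m);o[y0:y1,x0:x1]=m[y0:y1,x0:x1];return o
for p in[(204,242),(196,262),(337,220),(318,220),(416,252),(215,290)]: print(p,hsv[p[1],p[0]])
k=np.ones((3,3),np.uint8)
wood=(S>90)&(H<20)
print("bar",rect("top",roi(wood,185,225,205,280),.052)); print("sbar",rect("top",roi(wood,400,432,230,275),.052))
pl=roi((V<95)|wood,183,226,203,280)
print("plate",rect("top",cv2.morphologyEx(pl.astype(np.uint8),cv2.MORPH_OPEN,k),.010))
print("holder",rect("top",cv2.morphologyEx(roi(wood,305,365,170,270).astype(np.uint8),cv2.MORPH_CLOSE,k),.025))
st=cv2.erode(roi((S<60)&(V>60)&(V<150),317,354,184,256).astype(np.uint8),k)
print("stone",rect("top",st,.04))
crop=im[165:285,175:365]; cv2.imwrite("pics/c1.png",cv2.resize(crop,None,fx=4,fy=4,interpolation=cv2.INTER_CUBIC)[:,:,::-1])
E
```

```text
(204, 242) [ 14 131 101]
(196, 262) [150   8  61]
(337, 220) [ 19  35 101]
(318, 220) [ 12 154 111]
(416, 252) [ 15 132 139]
(215, 290) [ 16  29 133]
bar [(array([0.5286, 0.2566, 0.0902, 0.0266]), -3.1, array([202., 241.]))]
sbar [(array([ 0.5201, -0.2239,  0.0492,  0.0251]), 14.8, array([417., 250.]))]
plate [(array([0.5301, 0.2598, 0.1403, 0.0555]), -3.3, array([204., 243.]))]
holder [(array([ 0.5889, -0.038 ,  0.1927,  0.0754]), 7.6, array([334., 220.]))]
stone [(array([ 0.5876, -0.0377,  0.1339,  0.0489]), 7.8, array([334., 219.]))]
```

View pics/c1.png

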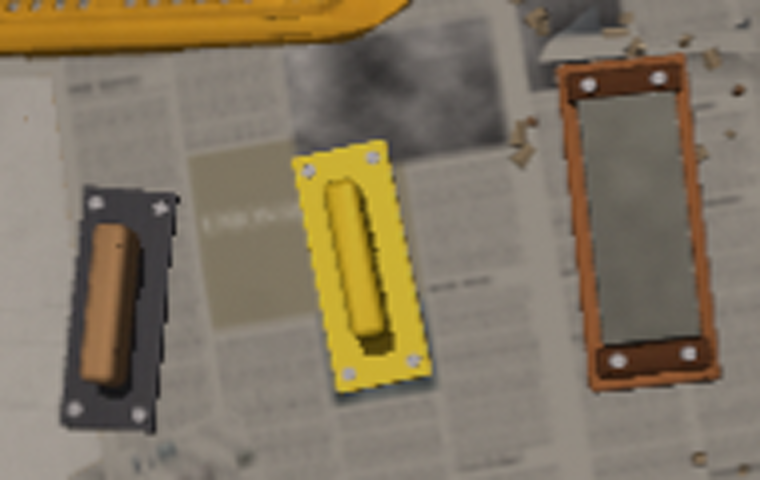

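Sizes agree with the spec (plate 140x56, holder 193x75). The plate is at (0.530, 0.260), -3.3°, and the stone at (0.588, -0.038), 7.7°. Now I move, turning 18.3° on the way.

Emit:
send_rows:
  deltas: "-1 0.76 -1 0 0.203;-1 0.76 -1 0 0.203;-1 0.76 -1 0 0.203;-1 0.76 -1 0 0.203;-1 0.76 -1 0 0.203"
  force: 60

```text
time: 0.57
tool_pos: [0.2267, -0.4844, 0.2308]
orientation: [-3.138, 0.084, -0.001]
wrist_force: [-0.8, -0.7, 0.2]
opening: 0.0854
finger_force: 0.0
```

```bash
cat >> h.py <<'E'
def go(x,y,z,ang):
    o=robot.get_obs(); M=R.from_rotvec(o["orientation"]).as_matrix()
    d=M.T@(np.array([x,y,z])-o["tool_pos"]); a=np.degrees(np.arctan2(M[1,0],M[0,0]))
    print("t",round(o["time"],2),"tcp",o["tool_pos"].round(4),"ang",a.round(2),"tilt z",M[:,2].round(3),"F",o["wrist_force"].round(1),"open",round(o["opening"],4))
    print("units dx dy dz",(d/.12).round(3),"twist",round((a-ang)/90,4),"q",o["joints"].round(2))
E
python3 -c "
from h import *
go(.53,.26,.15,-3.3)"
```

```text
t 0.57 tcp [ 0.2267 -0.4844  0.2308] ang -3.08 tilt z [ 0.     0.002 -1.   ] F [-0.8 -0.7  0.2] open 0.0854
units dx dy dz [ 2.19  -6.329  0.687] twist 0.0024 q [-1.23 -0.13  1.91  0.    1.37  0.39]
```

Emit:
send_rows:
  deltas: "-1 0.6 -1 0 0.0024;-1 0.6 -1 0 0.0024;-1 0.6 -1 0 0.0024;-1 0.6 -1 0 0.0024"

```text
time: 0.9
tool_pos: [0.3055, -0.3697, 0.2311]
orientation: [-3.139, 0.092, -0.001]
wrist_force: [0.3, 0.2, -0.5]
opening: 0.0858
finger_force: 0.0
```

Emit:
send_rows:
  deltas: "-1 0.6 -1 0 0;-1 0.6 -1 0 0;-1 0.6 -1 0 0;-1 0.6 -1 0 0"

```text
time: 1.23
tool_pos: [0.3848, -0.2541, 0.2313]
orientation: [-3.139, 0.09, -0.002]
wrist_force: [0.8, 0.2, 0.3]
opening: 0.0853
finger_force: 0.0
```

Emit:
send_rows:
  deltas: "-1 0.4 -1 0 0;-1 0.4 -1 0 0;-1 0.4 -1 0 0;-1 0.4 -1 0 0"

```text
time: 1.57
tool_pos: [0.4401, -0.1358, 0.2313]
orientation: [-3.138, 0.086, -0.001]
wrist_force: [0.3, 0.1, -0.3]
opening: 0.0859
finger_force: 0.0
```

Emit:
send_rows:
  deltas: "-1 0.3 -1 0 0;-1 0.3 -1 0 0;-1 0.3 -1 0 0;-1 0.3 -1 0 0"

```text
time: 1.9
tool_pos: [0.483, -0.0179, 0.2313]
orientation: [-3.138, 0.085, -0.001]
wrist_force: [0.6, 0.7, -0.4]
opening: 0.0855
finger_force: 0.0
```

Emit:
send_rows:
  deltas: "-1 0.2 -1 0 0;-1 0.2 -1 0 0;-1 0.2 -1 0 0;-1 0.2 -1 0 0"

```text
time: 2.23
tool_pos: [0.5138, 0.0998, 0.2312]
orientation: [-3.138, 0.087, -0.0]
wrist_force: [-0.5, -0.2, 0.7]
opening: 0.0856
finger_force: 0.0
```

Emit:
send_rows:
  deltas: "-1 0.1 -1 0.2 0;-1 0.1 -1 0.3 0;-1 0.1 -1 0.4 0;-1 0.1 -1 0.4 0;-1 0.1 -1 0.4 0"

```text
time: 2.65
tool_pos: [0.5311, 0.215, 0.1805]
orientation: [3.138, -0.092, -0.007]
wrist_force: [-0.3, -0.9, -0.3]
opening: 0.0853
finger_force: 0.0
```

```bash
python3 -c "
from h import *
go(.53,.26,.08,-3.3)"
```

```text
t 2.65 tcp [0.5311 0.215  0.1805] ang -3.35 tilt z [-0.005 -0.002 -1.   ] F [-0.3 -0.9 -0.3] open 0.0853
units dx dy dz [-0.027 -0.376  0.837] twist -0.0005 q [ 0.29 -0.    1.87 -0.    1.28  1.92]
```

Emit:
send_rows:
  deltas: "-0.2 -0.015 -0.37 0.83 0;-0.2 -0.015 -0.37 0.83 0;-0.2 -0.015 -0.37 0.83 0;-0.2 -0.015 -0.37 0.83 0;-0.2 -0.015 -0.37 0.83 0;-0.2 -0.015 -0.37 0.83 0"

```text
time: 3.15
tool_pos: [0.5348, 0.258, 0.0861]
orientation: [-3.139, 0.098, -0.005]
wrist_force: [0.1, -0.3, 0.4]
opening: 0.0516
finger_force: 0.0
```

```bash
python3 - <<'E'
from h import *
go(.53,.26,.019,-3.3)
for n in("top","side"):
    im=robot.read_camera(n); p=proj(n,[.53,.26,.04])[0].astype(int); c=im[p[1]-50:p[1]+50,p[0]-65:p[0]+65]
    cv2.imwrite(f"pics/g{n}.png",cv2.resize(c,None,fx=3,fy=3)[:,:,::-1])
a,b=[cv2.imread(f"pics/g{n}.png") for n in("top","side")]; cv2.imwrite("pics/g.png",np.hstack([a,b]))
E
```

```text
t 3.15 tcp [0.5348 0.258  0.0861] ang -3.56 tilt z [ 0.003  0.001 -1.   ] F [ 0.1 -0.3  0.4] open 0.0516
units dx dy dz [-0.043 -0.014  0.559] twist -0.0029 q [ 0.36  0.13  1.9  -0.    1.11  1.99]
```

View pics/g.png

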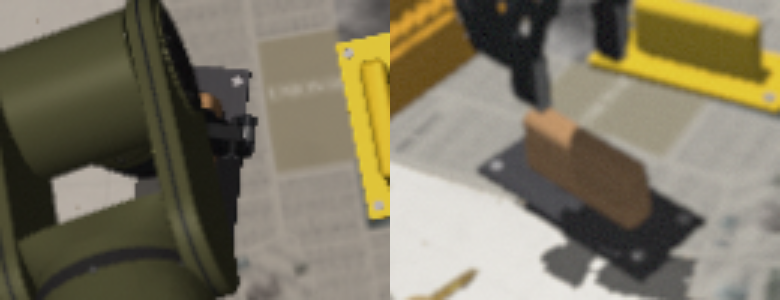

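The fingers straddle the bar from above: tips at about (540,105) in the side crop, bar below. Nothing is in the way, so I descend.

Emit:
send_rows:
  deltas: "-0.2 -0.04 -0.015 0.3 0.002;-0.2 -0.04 -0.015 0.45 0.002;-0.2 -0.04 -0.015 0.55 0.002;-0.2 -0.04 -0.015 0.55 0.002;-0.2 -0.04 -0.015 0.55 0.002;-0.2 -0.04 -0.015 0.55 0.002"

```text
time: 3.75
tool_pos: [0.53, 0.2615, 0.0198]
orientation: [-3.139, 0.101, -0.005]
wrist_force: [-0.4, 0.4, -0.1]
opening: 0.0509
finger_force: 0.0
```

```bash
python3 -c "
from h import *
go(.53,.26,.019,-3.3)"
```

```text
t 3.75 tcp [0.53   0.2615 0.0198] ang -3.68 tilt z [ 0.003  0.001 -1.   ] F [-0.4  0.4 -0.1] open 0.0509
units dx dy dz [0.001 0.012 0.007] twist -0.0042 q [ 0.37  0.22  1.93 -0.    0.99  2.  ]
```

Close, then lift.

Emit:
send_rows:
  deltas: "1 0 0.01 0 0;1 0 0.01 0 0;1 0 0.01 0 0;1 0 0.01 0 0;1 0 0.01 0 0;1 0 0.01 0 0;1 0 0.01 0 0;1 0 0.01 0 0"
  force: 70

```text
time: 4.42
tool_pos: [0.5293, 0.2603, 0.0192]
orientation: [-3.139, 0.1, -0.003]
wrist_force: [-0.0, 0.3, 6.3]
opening: 0.0194
finger_force: 69.5
```

Emit:
send_rows:
  deltas: "1 0 0 -0.3 0;1 0 0 -0.6 0;1 0 0 -1 0;1 0 0 -1 0;1 0 0 -1 0;1 0 0 -1 0"

```text
time: 4.92
tool_pos: [0.5273, 0.2596, 0.1363]
orientation: [3.139, -0.1, -0.003]
wrist_force: [-0.5, 0.2, -4.2]
opening: 0.019
finger_force: 70.0
```

```bash
python3 - <<'E'
from h import *
u=np.array([np.cos(np.radians(7.7)),np.sin(np.radians(7.7))]); s=np.array([.588,-.038])
print("near",s-.07*u)
go(*(s-.07*u),.139,7.7)
im=robot.read_camera("side"); p=proj("side",[.53,.26,.1])[0].astype(int); c=im[p[1]-80:p[1]+80,p[0]-100:p[0]+100]
cv2.imwrite("pics/l.png",cv2.resize(c,None,fx=3,fy=3)[:,:,::-1])
E
```

```text
near [ 0.51863118 -0.04737903]
t 4.92 tcp [0.5273 0.2596 0.1363] ang -3.66 tilt z [-0.002 -0.001 -1.   ] F [-0.5  0.2 -4.2] open 0.019
units dx dy dz [ 0.091  2.557 -0.02 ] twist -0.1263 q [ 0.37  0.07  1.88 -0.    1.2   2.  ]
```

View pics/l.png

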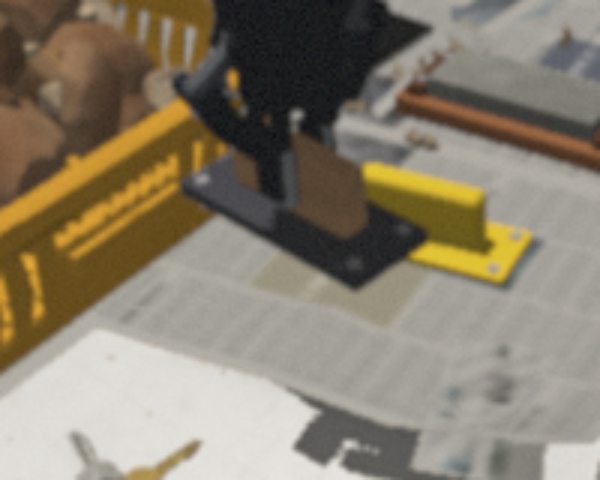

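The crop shows the plate held level, clear of the table and of the yellow plate (at about (440,220)). I carry it to the near end of the stone.

Emit:
send_rows:
  deltas: "1 0 0.25 0 -0.03;1 0 0.5 0 -0.08;1 0 0.75 0 -0.126;1 0 1 0 -0.126;1 0 1 0 -0.126"

```text
time: 5.38
tool_pos: [0.5178, 0.1358, 0.1335]
orientation: [3.132, 0.204, -0.012]
wrist_force: [0.8, -0.1, -3.7]
opening: 0.0187
finger_force: 70.6
```

```bash
python3 -c "
from h import *
go(.5186,-.0474,.139,7.7)"
```

```text
t 5.38 tcp [0.5178 0.1358 0.1335] ang 7.47 tilt z [-0.008 -0.004 -1.   ] F [ 0.8 -0.1 -3.7] open 0.0187
units dx dy dz [-0.192  1.514 -0.041] twist -0.0025 q [ 0.16 -0.04  1.99 -0.    1.2   1.6 ]
```

Emit:
send_rows:
  deltas: "1 -0.03 0.25 0 -0.0025;1 -0.06 0.5 -0.04 -0.0025;1 -0.1 0.75 -0.04 -0.0025;1 -0.1 0.75 -0.04 -0.0025"

```text
time: 5.72
tool_pos: [0.5189, 0.0456, 0.1394]
orientation: [3.133, 0.21, -0.009]
wrist_force: [0.0, 0.8, -3.9]
opening: 0.0193
finger_force: 71.3
```

Emit:
send_rows:
  deltas: "1 -0.03 0.25 0 0;1 -0.06 0.5 0 0;1 -0.09 0.76 0 0;1 -0.09 0.76 0 0;1 -0.09 0.76 0 0;1 -0.09 0.76 0 0"

```text
time: 6.22
tool_pos: [0.5213, -0.0418, 0.1402]
orientation: [-3.133, -0.215, 0.006]
wrist_force: [0.4, -0.6, -3.2]
opening: 0.0193
finger_force: 71.7
```

```bash
python3 - <<'E'
from h import *
go(.5186,-.0474,.070,7.7)
for n in("top","side"):
    im=robot.read_camera(n); p=proj(n,[.56,-.04,.07])[0].astype(int); c=im[p[1]-60:p[1]+60,p[0]-65:p[0]+65]
    cv2.imwrite(f"pics/g{n}.png",cv2.resize(c,None,fx=3,fy=3)[:,:,::-1])
a,b=[cv2.imread(f"pics/g{n}.png") for n in("top","side")]; cv2.imwrite("pics/p.png",np.hstack([a,b]))
E
```

```text
t 6.22 tcp [ 0.5213 -0.0418  0.1402] ang 7.87 tilt z [-0.004  0.001 -1.   ] F [ 0.4 -0.6 -3.2] open 0.0193
units dx dy dz [-0.026  0.044  0.585] twist 0.0019 q [-0.18 -0.08  2.02  0.    1.21  1.25]
```

View pics/p.png

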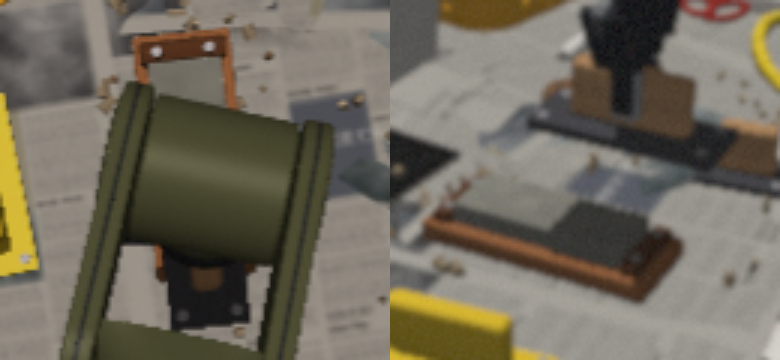

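The plate is level above the near half of the stone and in line with it (top crop: plate at (207,290), stone at (190,80)). I lower to just above the face and correct.

Emit:
send_rows:
  deltas: "1 -0.026 0.044 0.25 0.002;1 -0.026 0.044 0.45 0.002;1 -0.026 0.044 0.6 0.002;1 -0.026 0.044 0.6 0.002;1 -0.026 0.044 0.6 0.002;1 -0.026 0.044 0.6 0.002"

```text
time: 6.82
tool_pos: [0.5211, -0.0476, 0.0717]
orientation: [3.134, 0.213, 0.003]
wrist_force: [0.2, -0.9, -3.3]
opening: 0.0191
finger_force: 71.5
```

```bash
python3 -c "
from h import *
go(.5186,-.0474,.059,7.7)"
```

```text
t 6.82 tcp [ 0.5211 -0.0476  0.0717] ang 7.78 tilt z [ 0.002 -0.    -1.   ] F [ 0.2 -0.9 -3.3] open 0.0191
units dx dy dz [-0.02  -0.005  0.106] twist 0.0009 q [-0.19  0.    2.06  0.    1.07  1.24]
```

Emit:
send_rows:
  deltas: "1 -0.02 0 0.04 0;1 -0.02 0 0.08 0;1 -0.02 0 0.095 0;1 -0.02 0 0.105 0;1 -0.02 0 0.115 0;1 -0.02 0 0.115 0;1 -0.02 0 0.115 0"

```text
time: 7.4
tool_pos: [0.518, -0.0484, 0.0592]
orientation: [-3.134, -0.212, 0.001]
wrist_force: [-9.4, 2.3, 11.9]
opening: 0.0189
finger_force: 73.9
```

```bash
python3 -c "
from h import *
go(.588,-.038,.058,7.7)"
```

```text
t 7.4 tcp [ 0.518  -0.0484  0.0592] ang 7.73 tilt z [-0.001  0.    -1.   ] F [-9.4  2.3 11.9] open 0.0189
units dx dy dz [ 0.59  -0.008  0.01 ] twist 0.0003 q [-0.2   0.01  2.08  0.    1.05  1.24]
```

In contact with about 15 N of press. Hold briefly, then slide along the stone.

Emit:
send_rows:
  deltas: "1 0 0 0 0;1 0 0 0 0;1 0.1 0 0 0;1 0.2 0 0 0;1 0.3 0 0 0;1 0.4 0 0 0;1 0.48 0 0 0;1 0.54 0 0 0;1 0.57 0 0 0;1 0.57 0 0 0"

```text
time: 8.23
tool_pos: [0.5872, -0.0398, 0.0592]
orientation: [3.133, 0.212, 0.003]
wrist_force: [-3.3, -1.1, 6.5]
opening: 0.0189
finger_force: 73.3
```

```bash
python3 - <<'E'
from h import *
go(.588,-.038,.059,7.7)
for n in("top","side"):
    im=robot.read_camera(n); p=proj(n,[.59,-.04,.05])[0].astype(int); c=im[p[1]-60:p[1]+60,p[0]-65:p[0]+65]
    cv2.imwrite(f"pics/g{n}.png",cv2.resize(c,None,fx=3,fy=3)[:,:,::-1])
a,b=[cv2.imread(f"pics/g{n}.png") for n in("top","side")]; cv2.imwrite("pics/s.png",np.hstack([a,b]))
E
```

```text
t 8.23 tcp [ 0.5872 -0.0398  0.0592] ang 7.73 tilt z [ 0.002 -0.001 -1.   ] F [-3.3 -1.1  6.5] open 0.0189
units dx dy dz [ 0.009 -0.014  0.002] twist 0.0003 q [-0.16  0.16  1.92 -0.    1.06  1.28]
```

View pics/s.png

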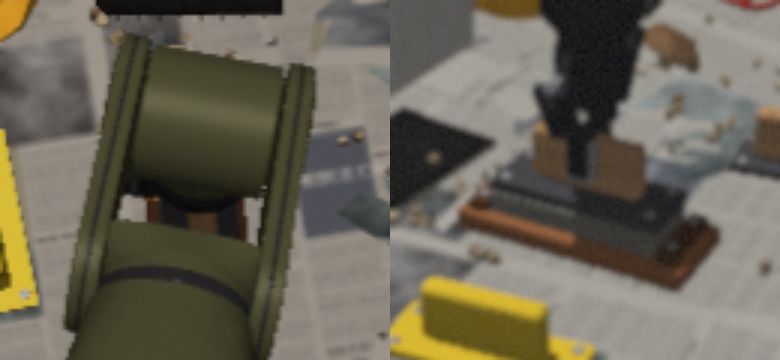

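The side crop shows the plate covering the stone, with its edges aligned at both ends. I nudge 1.5 mm sideways, relax, open and rise.

Emit:
send_rows:
  deltas: "1 0.008 -0.013 -0.005 0;1 0.008 -0.013 -0.005 0;1 0.008 -0.013 -0.005 0;0 0.008 -0.013 -0.005 0;-0.3 0.008 -0.013 -0.005 0;-0.3 0.008 -0.013 -0.005 0;-0.3 0.008 -0.013 -0.005 0;-0.3 0.008 -0.013 -0.005 0"
  force: 30

```text
time: 9.0
tool_pos: [0.5861, -0.0374, 0.0569]
orientation: [-3.134, -0.212, 0.001]
wrist_force: [0.1, -0.1, 0.4]
opening: 0.0555
finger_force: 0.0
```

Emit:
send_rows:
  deltas: "-0.3 0 0 -0.2 0;-0.3 0 0 -0.5 0;-0.3 0 0 -0.8 0;-0.3 0 0 -1 0;-0.3 0 0 -1 0"

```text
time: 9.42
tool_pos: [0.5901, -0.038, 0.1849]
orientation: [3.132, 0.211, 0.019]
wrist_force: [0.5, 0.9, 0.1]
opening: 0.0554
finger_force: 0.0
```

Emit:
send_rows:
  deltas: "-0.3 -0.3 -0.3 -0.2 0;-0.3 -0.6 -0.6 -0.2 0;-0.3 -0.9 -0.9 -0.2 0;-0.3 -1 -1 -0.2 0;-0.3 -1 -1 -0.2 0;-0.3 -1 -1 -0.2 0"

```text
time: 9.92
tool_pos: [0.4495, 0.0665, 0.2006]
orientation: [-3.134, -0.216, 0.0]
wrist_force: [1.2, 0.4, -0.1]
opening: 0.0558
finger_force: 0.0
```

Emit:
send_rows:
  deltas: "-0.3 0 -0.3 0 0;-0.3 0 -0.6 0 0;-0.3 0 -0.9 0 0;-0.3 0 -1 0 0;-0.3 0 -1 0 0;-0.3 0 -1 0 0"

```text
time: 10.42
tool_pos: [0.4359, 0.184, 0.2009]
orientation: [3.134, 0.213, -0.001]
wrist_force: [-0.1, 0.6, -0.0]
opening: 0.0556
finger_force: 0.0
```

```bash
python3 - <<'E'
from h import *
go(.588,-.038,.059,7.7)
im=robot.read_camera("top"); hsv=cv2.cvtColor(im,cv2.COLOR_RGB2HSV); H,S,V=[hsv[...,i].astype(int) for i in range(3)]
m=np.zeros((480,640),bool); wood=(S>90)&(H<20)
m[183:257,315:356]=((V<75)&(S<60))[183:257,315:356]
print(rect("top",cv2.morphologyEx(m.astype(np.uint8),cv2.MORPH_CLOSE,np.ones((3,3),np.uint8)),.05))
c=im[160:280,270:430]; cv2.imwrite("pics/f.png",cv2.resize(c,None,fx=4,fy=4)[:,:,::-1])
E
```

```text
t 10.42 tcp [0.4359 0.184  0.2009] ang 7.77 tilt z [-0.001 -0.001 -1.   ] F [-0.1  0.6 -0. ] open 0.0556
units dx dy dz [1.007 2.003 1.183] twist 0.0008 q [ 0.29 -0.26  2.07 -0.    1.34  1.72]
[(array([ 0.5877, -0.0377,  0.1424,  0.0546]), 7.7, array([334., 218.]))]
```

View pics/f.png

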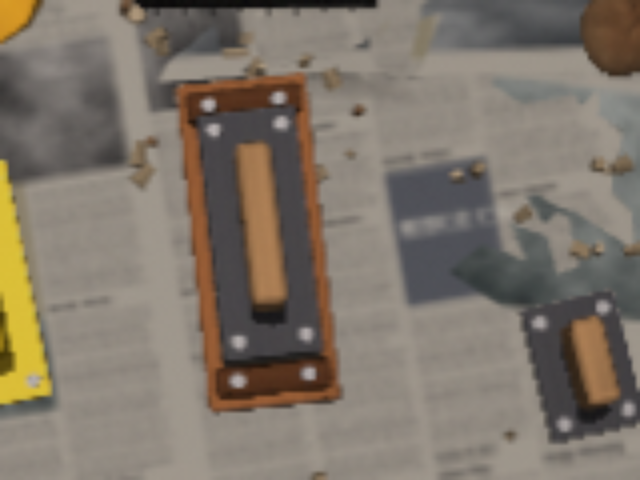

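The plate lies centred on the stone, at (0.5877, -0.0377) and 7.7°, and the short plate hasn't moved. I hand in.

```bash
python3 -c "
from plant import robot
print(robot.job_done())"
```

```text
the job is handed in; nothing more can be done
None
```

The long plate was set on the near end of the stone, slid flat until the two faces matched (within about 1 mm and 0.1° of the stone in the last top-camera check), and released. The short plate was left alone, and I handed the job in at about 10.5 s; the hand-in returned no verdict.

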